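# Meter one charge of red caps from the slide-gate feed box

### The arm

A 7-joint arm with a two-finger parallel gripper is mounted at the origin on a cart in front of the work surface, level with it; the furniture and walls round the work are solid. World frame = base frame: x ahead of the robot, y to its left, z up, the work surface at z = 0. Lengths are in m, angles in rad, forces in N, time in s.
With the tool pointing down it reaches from about 0.35 to 0.9 m from the base axis. Payload 8.1 kg.
Tool frame: the origin (TCP) lies on the centre line of the jaws, within the pads' length; the fingertips stand 17 mm ahead of it and the grasp point (between the pads) lies 2 mm behind it; z points along the fingers, y is the direction in which the jaws open and shut (so a half turn about z gives the same grasp; the last joint's range is limited). The gripper opens to 92 mm and grips with 3 to 60 N. Pads are 19 mm wide; open, the fingers measure 130 mm over their backs; the gripper's body (75 mm by 190 mm) begins 47 mm behind the grasp point.
Start: joints at [-1.274, 0.434, 0.025, 1.573, -0.012, 1.134, -0.075], TCP at [0.243, 0.576, 0.244] pointing down, gripper open.
Joint ranges: [-2.62, 2.62], [-0.44, 2.09], [-1.27, 1.32], [0.08, 2.57], [-1.32, 4.46], [0.12, 2], [-2.74, 2.74]. Speed limits (rad/s): [2.22, 2.22, 3.01, 3.01, 3.14, 3.14, 3.14].

### API

Orientations are given as a rotation vector (axis times angle).
In Python, from cell import arm, imaging, job gives the robot as it stands.
- The arm moves only by the tool jog_arm, never from a script. Its argument "moves" is a list of rows, each an object with "fingers": the closure, from -1 (fully open) to 1 (shut); "xyz": the shift along the tool's x, y, z in cm, a list of three; "angular": the turn, a rotation vector about the tool's x, y, z in rad, a list of three. In form: [{"fingers": fingers, "xyz": [dx, dy, dz], "angular": [ax, ay, az]}, ...]. A call has 1 to 12 rows; each row is the pose to reach, as a shift and turn from the pose commanded when the call began, along the tool's axes at that moment; what a row does not reach only later rows make up. A row lasts 1/8 s, in which the tool goes at most 62.5 mm and 10.7 degrees, less where a joint would pass 70% of its speed; a pose out of reach is approached as far as the arm can. A call with a gripper value outside its range is refused whole. The fingers move at their own pace and stop on an object; "grip_force" is the grip in N (left out, the last holds). Time passes only in rows, so rows that repeat a pose let the fingers close. It gives the time, the measured TCP pose, the force and the opening at its end, in the units of the state.
- arm.observe(): the state, without advancing time (a new reading comes with each control period).
- imaging.get_image(name): name is "scene" or "top" or "wrist"; returns the picture (400x640x3 uint8, red, green, blue); there is no depth.
- imaging.camera_params(name): a dict with "fx", "fy", "cx", "cy" (pixels), "rvec" (rotation vector, rad) and "tvec" (3), from world to camera coordinates, as OpenCV has them; the wrist camera has in their place "hand_eye" (4x4, takes a point from camera to tool coordinates, whose origin is the TCP and whose axes are the flange's). Camera axes: x right, y down, z forward; pixel columns grow to the right and rows downward; lengths in m; the calibration is good to about 2 mm. A picture is of the moment at which its call begins: read the wrist's pose just before it. camera_params takes no time and is no camera call.
- job.sign_off(): hands the job in, once; it reports no verdict.
The state is a dict: "clock": time; "joints": joint angles; "dq": joint speeds; "joint_efforts": joint torques, N m; "position": TCP position; "ee_rot": TCP orientation; "force": force on the tool from outside, world axes, zero at the start; "ft_torque": the same for the moment, N m; "width": opening from 0.0 (shut) to 1.0 (fully open).
Only numpy, scipy, OpenCV 4.12 (cv2) and the standard library are available. Lean on these libraries where they do the work, as an engineer would, in place of code of your own. Each camera call takes 0.05 s, during which the arm holds its last target. There are 200 camera calls.

### The job

Two clear feed boxes stand on the trimming station, one loaded with red caps and one with black caps. On the box with the red caps, pull the slide gate by its knob towards the robot about halfway, so that the two caps in the far compartment drop into the tray below while those in the near compartment stay in, then push the gate fully shut and let go. Leave the gate of the other feed box shut.

Things in the scene. Friction and masses are not known exactly. Their poses are not given: they have to be found in the camera images.
- red_feed_knob (a point): Grip point on the axis of the red-cap box's gate knob: black upright cylinder, 22 mm diameter, z 102 to 148 mm, fixed on the gate. z up; +x from knob into the box (rim 55 mm away, top z 150 mm), away from robot. Gate starts shut at a stop; opens along -x, 98 mm at most, 2 N friction, stays put. Open it about 50 mm: a yellow line across the gate then meets the box's front wall.
- black_feed_knob (a point): The same point on the same knob of the other box (black caps), in the same sizes and axes; leave it shut. Which box stands left varies. Each box: clear hopper fixed over its own tray (inside 130 x 90 mm, floor z 12 mm, walls to z 42 mm), centred 121 mm along +x of the shut knob; base 156 x 112 mm.
- red_far_upper: Upper of two stacked red caps in the far compartment of the red-cap box: round plastic cap, 33 mm diameter, 14 mm high, 12 g; origin at the centre of its underside, z along its axis. Starts at z 100 mm, 147 mm along +x from the shut knob. Both drop as the gate uncovers this compartment (43 x 44 mm), wholly open at 45 mm of travel.
- red_near_lower: Lower of two stacked red caps in the near compartment of the red-cap box, the one nearer the knob: same cap, same origin, standing on the gate at z 86 mm, 95 mm along +x from the shut knob. This compartment (43 x 44 mm) begins to open at 53 mm of gate travel; its caps are to stay in.
Not all that is in view belongs to the job. What is shaped like the red_far_upper but turquoise or yellow is not meant.

How it is judged:
By the outcome, as a careful person would: the job done as asked, in the order asked, and still so for the second after the job is handed in, with the robot touching nothing.
It also fails if it takes over 32 s, if anything falls off the work surface, if the arm or the gripper's body presses on something with over 40 N, if the wrist force passes 120 N, or if a joint passes its speed limit or range.

## Working session

There is one attempt and no reset: what is moved stays moved. The work goes in short steps, Python scripts to look and compute and a tool call to move; the robot and the scene stay as the last step left them, time stands still between calls to the robot, and variables do not carry over. Pictures are saved under pics/ and viewed, about 8 in all and at most 12, crops included, and the job is handed in when it is done.

Besides the shell and the picture viewer there is one more tool, called by a JSON object that holds its "fn" and its "kwargs". jog_arm: Moves the arm, as the interface text tells. Its arguments: {"type":"object","properties":{"moves":{"type":"array"},"grip_force":{"type":"number"}},"required":["moves"]}

```bash
mkdir -p pics
cat > h.py <<'E'
from cell import arm, imaging, job
import cv2, numpy as np
def grab(n,f):
    im=imaging.get_image(n)[:,:,::-1].copy(); cv2.imwrite(f'pics/{f}.png',im); return im
def cam(n):
    p=imaging.camera_params(n); K=np.array([[p['fx'],0,p['cx']],[0,p['fy'],p['cy']],[0,0,1]])
    return K,np.array(p['rvec']),np.array(p['tvec'])
def proj(n,P):
    K,r,t=cam(n); return cv2.projectPoints(np.array(P,float).reshape(-1,1,3),r,t,K,None)[0].reshape(-1,2)
def onz(n,uv,z):
    K,r,t=cam(n); R=cv2.Rodrigues(r)[0]; c=-R.T@t
    d=R.T@np.linalg.inv(K)@np.array([uv[0],uv[1],1.]); return c+d*(z-c[2])/d[2]
E
python3 - <<'E'
from h import *
a=grab('scene','s0'); b=grab('top','t0')
s=arm.observe(); print(s)
for n in('scene','top'): print(cam(n))
E
```

```text
{'clock': 0.1, 'joints': array([-1.27360829,  0.43513829,  0.02499675,  1.57404153, -0.01159129,
        1.13402472, -0.07510251]), 'dq': array([ 0.00059868, -0.00200178,  0.00014729, -0.00357606,  0.00039323,
        0.00103369, -0.00069282]), 'joint_efforts': array([ 4.00893943e-03, -6.69123673e+01,  9.88445878e-01, -3.15147865e+01,
       -6.04044646e-02,  3.73664685e-02,  2.69896907e-05]), 'position': array([0.24314837, 0.57526172, 0.24301935]), 'ee_rot': array([-6.23921235e-01, -3.07886750e+00,  2.29334992e-03]), 'force': array([-0.81576081, -0.5878504 , -0.08324784]), 'ft_torque': array([ 0.00403422,  0.00234785, -0.00737253]), 'width': 1.0021737240565567}
(array([[464.66542239,   0.        , 326.13693898],
       [  0.        , 464.66542239, 200.5993755 ],
       [  0.        ,   0.        ,   1.        ]]), array([ 0.58824262, -2.47580601,  1.38152969]), array([0.64378962, 0.1468585 , 0.8583353 ]))
(array([[411.58512075,   0.        , 318.86770024],
       [  0.        , 411.58512075, 193.48891698],
       [  0.        ,   0.        ,   1.        ]]), array([ 2.16986179, -2.16917204,  0.14457185]), array([0.1544301 , 0.60072063, 0.87839366]))
```

View pics/t0.png

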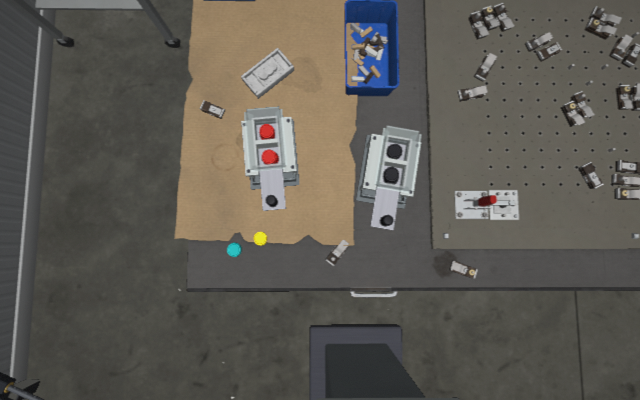

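View pics/s0.png

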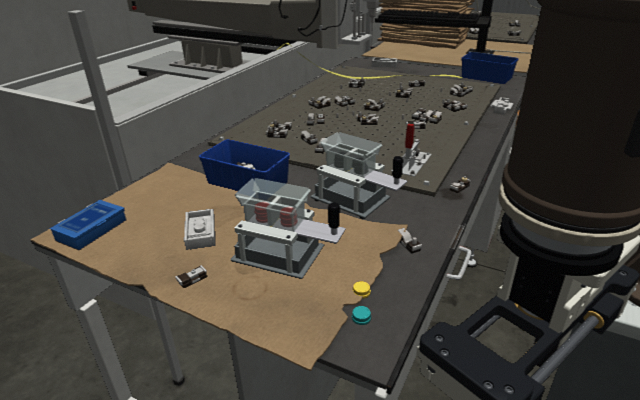

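The top view shows two boxes. The left one, with its knob at about (272,201), holds red caps at (267,131) and (269,157). The right one, knob at about (387,220), holds black caps. The loose turquoise cap at (234,250) and yellow cap at (260,239) are not part of the job. I'll confirm the red box in an enlarged crop.

Run:
```python
from h import *
b=cv2.imread('pics/t0.png')[95:225,220:320]; c=cv2.imread('pics/s0.png')[170:280,225:355]
cv2.imwrite('pics/c0.png',np.hstack([cv2.resize(b,(400,520),interpolation=2),cv2.resize(c,(390,330),interpolation=2)[:,:] if 0 else cv2.copyMakeBorder(cv2.resize(c,(390,330),interpolation=2),0,190,0,0,0)]))
```

```text
(no output)
```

View pics/c0.png

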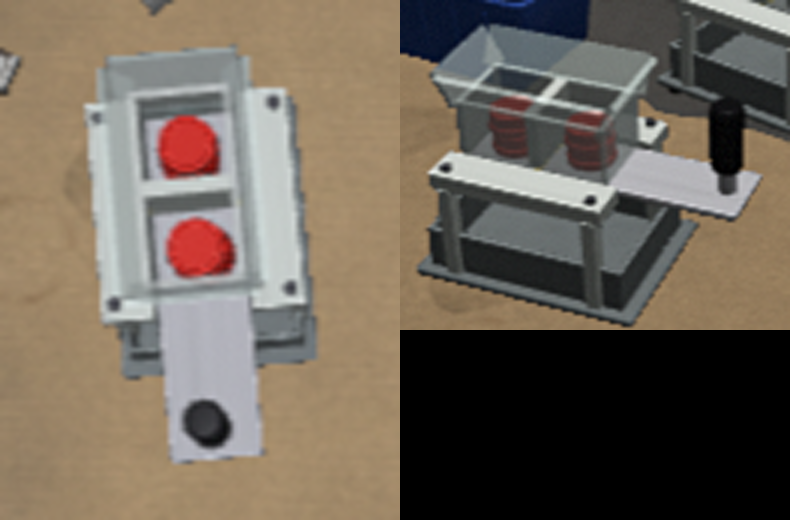

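The crop confirms it: red caps in both compartments of the left box. Knob top centre is at top-view pixel (271.3,199.8) and scene pixel (333.3,204). Cap tops are at (266.8,131.3) and (269.5,156.8).

Run:
```python
from h import *
k=onz('top',(271.3,199.8),.148); print('knob',k, 'scene',onz('scene',(333.3,204),.148))
f=onz('top',(266.8,131.3),.114); n=onz('top',(269.5,156.8),.114); print(f,n,np.linalg.norm(f-n),np.linalg.norm((f-k)[:2]),np.linalg.norm((n-k)[:2]))
# long edges of gate (z~.086) and hopper base plates
for name,a,b,z in [('gateL',(172,461),(161,305),.086),('gateR',(264,453),(250,300),.086),('plateL',(104,322),(86,106),.086),('plateR',(311,305),(288,92),.086)]:
    A,B=[onz('top',(220+u/4,95+v/4),z) for u,v in(a,b)]; d=B-A; print(name,A,B,np.degrees(np.arctan2(d[1],d[0])))
d=(f-k);print('knob-cap yaw',np.degrees(np.arctan2(d[1],d[0])))
bk=onz('top',(387,219),.148); print('black',bk)
R=cv2.Rodrigues(arm.observe()['ee_rot'])[0]; print(R.round(3))
p=imaging.camera_params('wrist'); print(np.array(p['hand_eye']).round(3))
```

```text
knob [0.57495282 0.24833799 0.148     ] scene [0.57959809 0.24755232 0.148     ]
[0.71955283 0.26270348 0.114     ] [0.66636846 0.25647489 0.114     ] 0.053547855641538356 0.14531183444971532 0.09177705190723291
gateL [0.55942708 0.27136579 0.086     ] [0.64131905 0.27834652 0.086     ] 4.872292292075369
gateR [0.5636168  0.22378229 0.086     ] [0.64408126 0.23180723 0.086     ] 5.695433828529442
plateL [0.63224487 0.30794524 0.086     ] [0.74828916 0.31977171 0.086     ] 5.81911995437122
plateR [0.64149575 0.19981668 0.086     ] [0.75642399 0.21266532 0.086     ] 6.379010475220207
knob-cap yaw 5.673513983255349
black [0.53799592 0.02526979 0.148     ]
[[-0.921  0.389 -0.   ]
 [ 0.389  0.921 -0.001]
 [-0.    -0.001 -1.   ]]
[[ 0.001 -0.953 -0.304  0.084]
 [ 1.     0.001  0.    -0.   ]
 [-0.    -0.304  0.953 -0.141]
 [ 0.     0.     0.     1.   ]]
```

Geometry checks out: cap spacing is 53.5 mm against 52 expected, knob to caps is 92/145 mm against 95/147, and yaw is about 5.8°. The knob is near (0.577,0.248). Next I move above it at the same height, turned to the box's yaw.

{"fn": "jog_arm", "kwargs": {"moves": [{"fingers": -1, "xyz": [-10.9, -4.3, 0], "angular": [0, 0, -0.12]}, {"fingers": -1, "xyz": [-21.7, -8.6, 0], "angular": [0, 0, -0.25]}, {"fingers": -1, "xyz": [-32.6, -12.9, 0], "angular": [0, 0, -0.38]}, {"fingers": -1, "xyz": [-43.5, -17.1, 0], "angular": [0, 0, -0.5]}, {"fingers": -1, "xyz": [-43.5, -17.1, 0], "angular": [0, 0, -0.5]}, {"fingers": -1, "xyz": [-43.5, -17.1, 0], "angular": [0, 0, -0.5]}, {"fingers": -1, "xyz": [-43.5, -17.1, 0], "angular": [0, 0, -0.5]}, {"fingers": -1, "xyz": [-43.5, -17.1, 0], "angular": [0, 0, -0.5]}, {"fingers": -1, "xyz": [-43.5, -17.1, 0], "angular": [0, 0, -0.5]}, {"fingers": -1, "xyz": [-43.5, -17.1, 0], "angular": [0, 0, -0.5]}, {"fingers": -1, "xyz": [-43.5, -17.1, 0], "angular": [0, 0, -0.5]}, {"fingers": -1, "xyz": [-43.5, -17.1, 0], "angular": [0, 0, -0.5]}]}}

```text
clock: 1.6
position: [0.5767, 0.2499, 0.2438]
ee_rot: [0.16, -3.137, -0.001]
force: [-0.2, 0.6, 0.0]
width: 1.0
```

```bash
cat >> h.py <<'E'
def T():
    s=arm.observe(); M=np.eye(4); M[:3,:3]=cv2.Rodrigues(s['ee_rot'])[0]; M[:3,3]=s['position']; return M,s
def wcam(M):
    p=imaging.camera_params('wrist'); return M@np.array(p['hand_eye']),np.array([[p['fx'],0,p['cx']],[0,p['fy'],p['cy']],[0,0,1]])
def won(M,uv,z):
    C,K=wcam(M); d=C[:3,:3]@np.linalg.inv(K)@np.array([uv[0],uv[1],1.]); c=C[:3,3]; return c+d*(z-c[2])/d[2]
E
python3 - <<'E'
from h import *
M,s=T(); grab('wrist','w1'); np.save('M1',M); print(M.round(3),s['clock'],s['width'],s['force'])
E
```

```text
[[-0.995 -0.102 -0.     0.577]
 [-0.102  0.995  0.     0.25 ]
 [ 0.     0.    -1.     0.244]
 [ 0.     0.     0.     1.   ]] 1.6 0.9997421416340785 [-0.2211829   0.55844337  0.03537765]
```

View pics/w1.png

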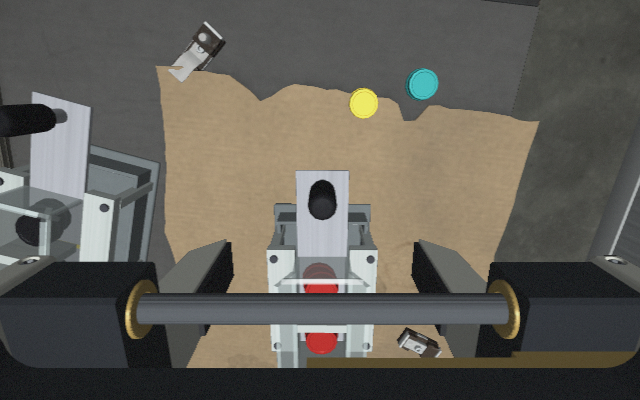

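The wrist view shows the red-box knob at columns 309–336, with its top disc centred at about (322,206). It is well aligned, midway between the fingers.

Run:
```python
from h import *
M=np.load('M1.npy')
im=cv2.imread('pics/w1.png')[165:235,285:360]; g=im.max(axis=2)<60
ys,xs=np.where(g); print('blob',xs.min()+285,xs.max()+285,ys.min()+165,ys.max()+165)
for v in (204,206,208): print(v,won(M,(322.5,v),.148), won(M,(322.5,v+14),.148))
print([won(M,(u,206),.148)[:2] for u in(309,336)])
for a,b in [((297,172),(297,250)),((348,172),(348,250))]:
    d=won(M,b,.086)-won(M,a,.086); print(won(M,a,.086),np.degrees(np.arctan2(d[1],d[0])))
```

```text
blob 308 335 180 219
204 [0.57234764 0.25029346 0.148     ] [0.58319245 0.25141404 0.148     ]
206 [0.57387949 0.25045175 0.148     ] [0.58476522 0.25157656 0.148     ]
208 [0.57541708 0.25061063 0.148     ] [0.58634398 0.25173969 0.148     ]
[array([0.57488745, 0.24065241]), array([0.57287149, 0.26025142])]
[0.565504   0.22680703 0.086     ] 4.605461307584761
[0.560847   0.27206287 0.086     ] 7.193329246395308
```

Knob is at about (0.575,0.250), within 2 mm of the tool axis. I go down 11.9 cm and close gently.

{"fn": "jog_arm", "kwargs": {"grip_force": 20, "moves": [{"fingers": -1, "xyz": [0.1, 0, 4], "angular": [0, 0, 0]}, {"fingers": -1, "xyz": [0.1, 0, 8], "angular": [0, 0, 0]}, {"fingers": -1, "xyz": [0.1, 0, 10.5], "angular": [0, 0, 0]}, {"fingers": -1, "xyz": [0.1, 0, 11.9], "angular": [0, 0, 0]}, {"fingers": -1, "xyz": [0.1, 0, 11.9], "angular": [0, 0, 0]}, {"fingers": 1, "xyz": [0.1, 0, 11.9], "angular": [0, 0, 0]}, {"fingers": 1, "xyz": [0.1, 0, 11.9], "angular": [0, 0, 0]}, {"fingers": 1, "xyz": [0.1, 0, 11.9], "angular": [0, 0, 0]}, {"fingers": 1, "xyz": [0.1, 0, 11.9], "angular": [0, 0, 0]}, {"fingers": 1, "xyz": [0.1, 0, 11.9], "angular": [0, 0, 0]}, {"fingers": 1, "xyz": [0.1, 0, 11.9], "angular": [0, 0, 0]}, {"fingers": 1, "xyz": [0.1, 0, 11.9], "angular": [0, 0, 0]}]}}

```text
clock: 3.15
position: [0.5764, 0.2487, 0.1247]
ee_rot: [0.157, -3.138, -0.0]
force: [-0.3, -0.2, 0.3]
width: 0.293
```

{"fn": "jog_arm", "kwargs": {"moves": [{"fingers": 1, "xyz": [0, 0, 0], "angular": [0, 0, 0]}, {"fingers": 1, "xyz": [0, 0, 0], "angular": [0, 0, 0]}, {"fingers": 1, "xyz": [0, 0, 0], "angular": [0, 0, 0]}]}}

```text
clock: 3.52
position: [0.5763, 0.2497, 0.1248]
ee_rot: [-0.158, 3.137, 0.002]
force: [-1.0, 5.7, -1.9]
width: 0.233
```

The width is 0.233, about 21.4 mm, so the knob is gripped. I pull along tool +x (towards the robot) to 4.6 cm first.

{"fn": "jog_arm", "kwargs": {"moves": [{"fingers": 1, "xyz": [0.5, 0, 0], "angular": [0, 0, 0]}, {"fingers": 1, "xyz": [1.2, 0, 0], "angular": [0, 0, 0]}, {"fingers": 1, "xyz": [2.0, 0, 0], "angular": [0, 0, 0]}, {"fingers": 1, "xyz": [2.8, 0, 0], "angular": [0, 0, 0]}, {"fingers": 1, "xyz": [3.5, 0, 0], "angular": [0, 0, 0]}, {"fingers": 1, "xyz": [4.1, 0, 0], "angular": [0, 0, 0]}, {"fingers": 1, "xyz": [4.6, 0, 0], "angular": [0, 0, 0]}, {"fingers": 1, "xyz": [4.6, 0, 0], "angular": [0, 0, 0]}]}}

```text
clock: 4.53
position: [0.53, 0.2451, 0.1247]
ee_rot: [0.159, -3.137, -0.002]
force: [-0.9, 6.0, -1.6]
width: 0.232
```

Run:
```python
from h import *
M,s=T(); a=grab('top','t2'); c=grab('scene','s2'); w=grab('wrist','w2')
z=lambda i,x0,x1,y0,y1,W,H:cv2.resize(i[y0:y1,x0:x1],(W,H),interpolation=2)
cv2.imwrite('pics/c2.png',np.hstack([z(a,220,320,95,245,380,570),z(c,225,365,170,290,410,570*410//410)]))
print(s['position'],s['width'],s['force'],(s['position']-[.5763,.2497,.1248]))
```

```text
[0.53003338 0.24511574 0.1247048 ] 0.2324262969734859 [-0.93168382  5.95201501 -1.61965086] [-4.62666174e-02 -4.58425743e-03 -9.51982928e-05]
```

View pics/c2.png

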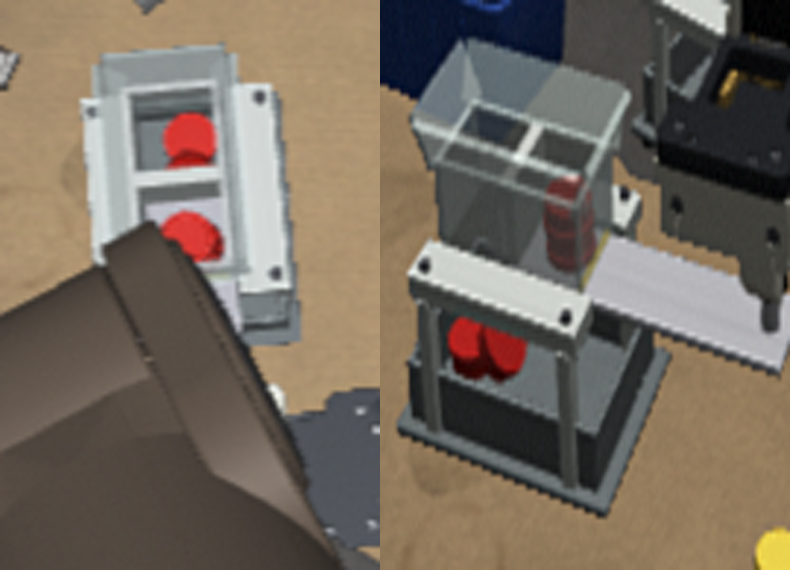

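Both far caps lie in the tray, at crop pixels (465,345) and (503,345). The far compartment is empty and the near pair, at (568,225), is still in. The yellow line is at the front wall. I add 2.5 mm to reach about 49 mm, then push shut.

{"fn": "jog_arm", "kwargs": {"moves": [{"fingers": 1, "xyz": [0.25, 0, 0], "angular": [0, 0, 0]}, {"fingers": 1, "xyz": [0.25, 0, 0], "angular": [0, 0, 0]}, {"fingers": 1, "xyz": [0.25, 0, 0], "angular": [0, 0, 0]}, {"fingers": 1, "xyz": [-0.4, 0, 0], "angular": [0, 0, 0]}, {"fingers": 1, "xyz": [-1.3, 0, 0], "angular": [0, 0, 0]}, {"fingers": 1, "xyz": [-2.2, 0, 0], "angular": [0, 0, 0]}, {"fingers": 1, "xyz": [-3.1, 0, 0], "angular": [0, 0, 0]}, {"fingers": 1, "xyz": [-3.9, 0, 0], "angular": [0, 0, 0]}, {"fingers": 1, "xyz": [-4.4, 0, 0], "angular": [0, 0, 0]}, {"fingers": 1, "xyz": [-4.6, 0, 0], "angular": [0, 0, 0]}, {"fingers": 1, "xyz": [-4.7, 0, 0], "angular": [0, 0, 0]}, {"fingers": 1, "xyz": [-4.7, 0, 0], "angular": [0, 0, 0]}]}}

```text
clock: 6.18
position: [0.5764, 0.2497, 0.1247]
ee_rot: [0.159, -3.136, -0.001]
force: [-3.1, 4.5, 1.6]
width: 0.235
```

It is back at the starting position. I press another 2 mm to make sure it is against the stop.

{"fn": "jog_arm", "kwargs": {"moves": [{"fingers": 1, "xyz": [-0.1, 0, 0], "angular": [0, 0, 0]}, {"fingers": 1, "xyz": [-0.2, 0, 0], "angular": [0, 0, 0]}, {"fingers": 1, "xyz": [-0.2, 0, 0], "angular": [0, 0, 0]}]}}

```text
clock: 6.55
position: [0.5764, 0.2498, 0.1247]
ee_rot: [0.159, -3.132, -0.0]
force: [-11.0, 3.2, 7.2]
width: 0.233
```

It's firmly at the stop: 11 N and no movement. Now release and lift straight up.

{"fn": "jog_arm", "kwargs": {"moves": [{"fingers": -1, "xyz": [0, 0, 0], "angular": [0, 0, 0]}, {"fingers": -1, "xyz": [0, 0, 0], "angular": [0, 0, 0]}, {"fingers": -1, "xyz": [0, 0, 0], "angular": [0, 0, 0]}, {"fingers": -1, "xyz": [0, 0, 0], "angular": [0, 0, 0]}, {"fingers": -1, "xyz": [0, 0, 0], "angular": [0, 0, 0]}, {"fingers": -1, "xyz": [0.2, 0, -2], "angular": [0, 0, 0]}, {"fingers": -1, "xyz": [0.2, 0, -5], "angular": [0, 0, 0]}, {"fingers": -1, "xyz": [0.2, 0, -9], "angular": [0, 0, 0]}, {"fingers": -1, "xyz": [0.2, 0, -14], "angular": [0, 0, 0]}, {"fingers": -1, "xyz": [0.2, 0, -18], "angular": [0, 0, 0]}, {"fingers": -1, "xyz": [0.2, 0, -18], "angular": [0, 0, 0]}, {"fingers": -1, "xyz": [0.2, 0, -18], "angular": [0, 0, 0]}]}}

```text
clock: 8.05
position: [0.5771, 0.2487, 0.3042]
ee_rot: [0.157, -3.137, 0.0]
force: [-0.9, -0.3, 0.3]
width: 1.0
```

Run:
```python
from h import *
M,s=T(); c=grab('scene','s3'); w=grab('wrist','w3')
z=lambda i,x0,x1,y0,y1,W,H:cv2.resize(i[y0:y1,x0:x1],(W,H),interpolation=2)
cv2.imwrite('pics/c3.png',np.hstack([z(c,225,425,120,290,470,400),z(w,220,420,120,380,310,400)]))
print(s['clock'],s['position'],s['width'],s['force'])
```

```text
8.05 [0.57714337 0.24871043 0.30419162] 1.0004638497796217 [-0.88231832 -0.26556655  0.33928205]
```

View pics/c3.png

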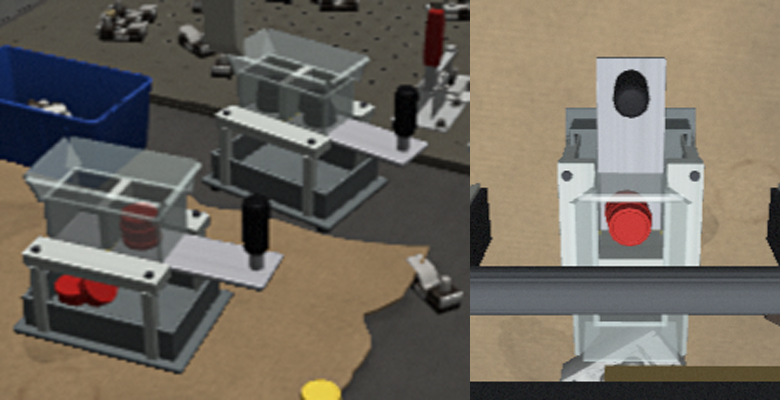

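The red gate is shut, with its knob top at scene pixel (333.5,205) against (333.3,204) at the start. Two red caps are in the tray, two are still in the near compartment, and the black box is untouched.

```bash
python3 -c "
from h import *
print(job.sign_off())"
```

```text
the job is handed in; nothing more can be done
None
```

I opened the red-cap box's gate about 49 mm, which dropped the two far caps into the tray, then pushed it fully shut, let go and handed the job in. It finished at about 8 s on the robot's clock.

- **Caps:** the last pictures show two red caps in the tray and the near pair still in its compartment. I checked the drop at 46 mm of travel and did not look again at 49 mm.
- **Red gate:** the arm stopped moving at the stop with 11 N of push. The knob is within about 1 pixel of where it started.
- **Black box and robot:** the black-cap box was never touched and its gate still looks shut. The gripper is open and clear, about 180 mm above where it gripped the knob.
- **Disagreement:** the top and scene cameras put the knob about 5 mm apart along x, and the wrist view placed it near the top-camera reading. No check failed.

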